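Pry up an instrument chassis and slip a shim under its skid

ROBOT

A 6-joint arm with a two-finger parallel gripper is mounted at the origin on the work surface. World frame = base frame: x ahead of the robot, y to its left, z up, the work surface at z = 0. Lengths are in mm, angles in rad, forces in N, time in s.
With the tool pointing down it reaches from about 250 to 725 mm from the base axis. Payload 4 kg.
Tool frame: the origin (TCP) lies between the finger pads; the fingertips stand 25 mm ahead of it and the grasp point (between the pads) lies 6 mm ahead of it (ctrl.tcp_to_tips is the distance from the TCP to the fingertips, in mm); z points along the fingers, y is the line along which they close (so a half turn about z gives the same grasp; the last joint's range is limited). The gripper opens to 85 mm and grips with 20 to 120 N. Pads are 22 mm wide; open, the fingers measure 114 mm over their backs; the gripper's body (76 mm by 85 mm) begins 54 mm behind the grasp point. The pads swing forward as they close: fully open they stand 13 mm farther back than shut.
Start: joints at [-1.312, 0.241, 0.005, 1.335, 0, 1.571], TCP at [127.958, -483.349, 256.306] pointing down, gripper open.
Joint ranges: [-2.72, 2.72], [-1.05, 1.87], [-1.09, 1.28], [-1.99, 2.15], [-1.42, 1.44], [-3.14, 3.14]. Speed limits (rad/s): [2.79, 2.79, 3.14, 3.14, 3.14, 3.14].

INTERFACE

Orientations are given as a unit quaternion [w, x, y, z].
In Python, from bench import observe, viewer, ctrl gives the robot as it stands. The module is installed in compiled form; this text tells all that it offers.
- The arm moves only by the tool play_rows, never from a script. Its argument "steps" is a list of rows, each a list of 6 numbers: the shift along the tool's x, y, z in mm, then the turn, a rotation vector about the tool's x, y, z in degrees. In form: [[dx, dy, dz, wx, wy, wz], ...]. A call has 1 to 20 rows; each row is the pose to reach, as a shift and turn from the pose commanded when the call began, along the tool's axes at that moment; what a row does not reach only later rows make up. A row lasts 1/10 s, in which the tool goes at most 50 mm and 8.59 degrees, less where a joint would pass 70% of its speed; a pose out of reach is approached as far as the arm can. A call with a gripper value outside its range is refused whole. "hand" is the closure, from 0 (fully open) to 1 (shut), set as the call begins (left out, the last holds). The fingers move at their own pace and stop on an object; "grip_force" is the grip in N (left out, the last holds). Time passes only in rows, so rows that repeat a pose let the fingers close. It gives the time, the measured TCP pose, the force, the opening and the grip force at its end, in the units of the state.
- observe(): the state, without advancing time (a new reading comes with each control period).
- viewer.capture(name): name is "scene" or "top" or "wrist"; returns a dict with "image" (420x560x3 uint8, blue, green, red), "z_map" (420x560 float32, mm along the optical axis (not along the pixel's ray), 0 where there is no reading), "K" (3x3 intrinsics, pixels), "pose" (4x4, takes a point from camera to world coordinates). Camera axes: x right, y down, z forward; pixel columns grow to the right and rows downward; lengths in mm; the calibration is good to about 2 mm. A picture is of the moment at which its call begins.
- ctrl.finish_job(): hands the job in; it is judged then, once.
The state is a dict: "time_s": time; "q": joint angles; "qd": joint speeds; "joint_torque": joint torques, N m; "tool_pos": TCP position; "tool_rot": TCP orientation; "ft_force": force on the tool from outside, world axes, zero at the start; "wrist_torque": the same for the moment, N m; "width": opening from 0.0 (shut) to 1.0 (fully open); "finger_force": force on a finger pad.
Only numpy, scipy, OpenCV 4.12 (cv2) and the standard library are available. Lean on these libraries where they do the work, as an engineer would, in place of code of your own. Each camera call takes 0.05 s, during which the arm holds its last target. There are 200 camera calls.

TASK

Pick up the steel pry bar, put its toe under the lug of the heavy chassis and lever the chassis up over the ridge of the fulcrum block; leave the bar there, its own weight keeps the chassis up. Then slip the thin shim, not its thick look-alike, straight in beside the bar so that its front end is well under the raised skid and its grip stays outside. Do not shove the chassis along the bench.

Things in the scene. Friction and masses are not known exactly. Their poses are not given: they have to be found in the camera images.
- bar_mid (a point): Straight steel pry bar, 340 long, 0.65 kg, lying flat; sizes in mm. Point: its balance point, 8 above its flat underside; x along the bar to the toe, z up. Shank 16 x 16, from 162 behind the point to 108 ahead; then a toe 30 wide, 6 thick, flush with the underside; toe tip 178 ahead of the point. Toe must go in nose-down 15 to 25 degrees, over the ridge.
- fulcrum: Fixed block, 56 x 100 x 24, carrying a round steel ridge along its y (radius 9, axis 25 up, top 34 above the bench). Origin: on the bench below the ridge's middle; x level towards the lug, z up. With the bar across the ridge, toe tip 50 to 70 beyond it, and the handle end down on the bench, the bar's weight keeps the lug raised by about 14.
- unit_lug (a point): White chassis, 1.6 kg, loose, 200 x 240, 100 high, on two skids. Point: middle of the front edge of its lug's underside, 34 up, about 40 from the ridge. Lug 60 wide, 8 thick, juts 40. x into the chassis, z up. Front skid: front face at x = 40, 30 thick, y = -160 to 80; bar down, it rises about 11. Free space behind it. Put the shim at about y = -100.
- shim_grip (a point): Thin grey shim: plate 120 x 40, 6 thick, with an upright grip block near its tail, 30 long, 16 wide, 22 high. Point: middle of the grip block, 17 above the underside. x along the plate to its front end, 102 ahead of the point; z up. Its look-alike, 20 thick, is too thick for the gap; either may lie in either of two places.

How it is judged (in metres and radians):
On the way:
1. the chassis is levered up: its lug raised at least 6 mm by the bar, which bears on the fulcrum ridge, and the shim not yet under it (height (world z) of unit_lug above 0.04 m and contact force between bar and unit above 1 N and contact force between bar and fulcrum above 1 N and x of shim_grip in the frame of unit_lug below -0.064 m), for 0.3 s.
At the end, for the whole second after the job is handed in: The bar lies over the fulcrum ridge and keeps the lug over 40 mm above the bench; the thin shim lies flat, within 17 degrees of straight, its leading edge 10 to 54 mm behind the front skid's front face, its grip outside and within the skid's length; all at rest (height (world z) of unit_lug above 0.04 m and contact force between bar and unit above 1 N and contact force between bar and fulcrum above 1 N and x of shim_grip in the frame of unit_lug between -0.052 and -0.008 m and y of shim_grip in the frame of unit_lug between -0.15 and 0.07 m and angle between the x axis of shim_grip and the x axis of unit_lug, either way round below 0.3 rad and height (world z) of shim_grip below 0.023 m and angle between shim_grip's own z axis and vertical below 0.06 rad and linear speed of each of bar, shim, unit below 0.02 m/s); the robot touches nothing.
It fails at once if the chassis is shoved more than 35 mm (distance of unit_lug from where it was at the start of the episode above 0.035 m).
It also fails if it takes over 58 s, if anything falls off the work surface, if the arm or the gripper's body presses on something with over 40 N, if the wrist force passes 120 N, or if a joint passes its speed limit or range.

## Working session

There is one attempt and no reset: what is moved stays moved. The work goes in short steps, Python scripts to look and compute and a tool call to move; the robot and the scene stay as the last step left them, time stands still between calls to the robot, and variables do not carry over. Pictures are saved under pics/ and viewed, at most 10 in all, crops included, and the job is handed in when it is done.

Besides the shell and the picture viewer there is one more tool, called after "Emit:" by a JSON object that holds its "fn" and its "kwargs". play_rows: Moves the arm, as the interface text tells. Its arguments: {"type":"object","properties":{"steps":{"type":"array","items":{"type":"array","items":{"type":"number"}}},"hand":{"type":"number"},"grip_force":{"type":"number"}},"required":["steps"]}

```bash
mkdir -p pics; cat > h.py <<'E'
import numpy as np, cv2, pickle
from bench import observe, viewer, ctrl
def snap(n,f):
    c=viewer.capture(n); cv2.imwrite(f'pics/{f}.png',c['image']); pickle.dump(c,open(f'{f}.pkl','wb')); return c
def cloud(c):
    z=c['z_map']; v,u=np.mgrid[:z.shape[0],:z.shape[1]]; K=c['K']
    p=np.stack([(u-K[0,2])/K[0,0]*z,(v-K[1,2])/K[1,1]*z,z],-1)
    return p@c['pose'][:3,:3].T+c['pose'][:3,3]
E
python3 - <<'E'
from h import *
for n in ('top','scene'):
    c=snap(n,n+'0'); print(n,c['K'].round(1).tolist(),c['pose'].round(3).tolist())
a=cv2.imread('pics/top0.png');b=cv2.imread('pics/scene0.png')
print(observe())
E
```

```text
top [[413.0, 0.0, 277.1], [0.0, 413.0, 202.8], [0.0, 0.0, 1.0]] [[0.02, -0.998, 0.058, 512.636], [-1.0, -0.02, 0.01, 111.995], [-0.009, -0.058, -0.998, 822.429], [0.0, 0.0, 0.0, 1.0]]
scene [[390.6, 0.0, 276.8], [0.0, 390.6, 213.5], [0.0, 0.0, 1.0]] [[-0.001, 0.725, -0.689, 999.407], [1.0, 0.002, 0.001, 111.535], [0.002, -0.689, -0.725, 533.169], [0.0, 0.0, 0.0, 1.0]]
{'time_s': 0.1, 'q': array([-1.31203116e+00,  2.41336571e-01,  3.88065370e-03,  1.33523868e+00,
        2.86755092e-06,  1.57080017e+00]), 'qd': array([-7.35341204e-04, -3.25055041e-03,  2.36509920e-03,  6.41302344e-04,
        8.52252221e-05,  4.13489091e-04]), 'joint_torque': array([-5.87865215e-04, -3.73138046e+01,  2.53010648e+01,  1.08780933e-02,
       -8.49022263e-05,  3.43482661e-06]), 'tool_pos': array([ 127.81037661, -482.84724564,  255.51077714]), 'tool_rot': array([-9.41389042e-04,  9.91641544e-01,  1.29019951e-01, -1.21039542e-04]), 'ft_force': array([-0.01209969, -0.18094299, -1.03518219]), 'wrist_torque': array([ 0.01702645, -0.010113  , -0.0178711 ]), 'finger_force': 0.0, 'width': 1.0019505715686507}
```

View pics/top0.png

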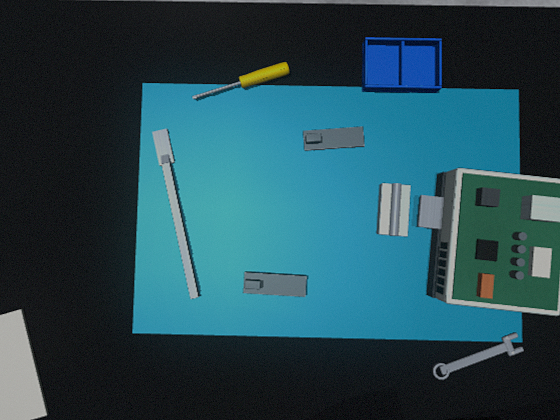

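View pics/scene0.png

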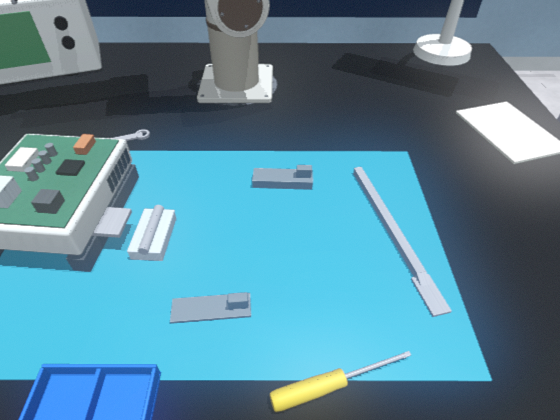

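The top view shows the bar with its shank end at (195,297) and toe tip at (160,130). The ridge is at (395,209), the lug at (430,211), and the two shims at (333,138) and (275,284). In the scene view the shim at (210,307) looks thin and the one at (283,178) thick.

```bash
python3 - <<'E'
from h import *
c=pickle.load(open('top0.pkl','rb')); P=cloud(c); im=c['image']
hsv=cv2.cvtColor(im,cv2.COLOR_BGR2HSV)
m=((hsv[...,1]<110)&(hsv[...,2]>50)).astype(np.uint8)
m[:90]=0;m[330:]=0;m[:,:145]=0;m[:,515:]=0
n,l,st,ce=cv2.connectedComponentsWithStats(m)
for i in range(1,n):
    if st[i,4]<150: continue
    s=(l==i); p=P[s]; p=p[c['z_map'][s]>0]
    cn=p.mean(0)[:2]; (ctr,sz,an)=cv2.minAreaRect(p[:,:2].astype(np.float32))
    w=np.linalg.eigh(np.cov(p[:,:2].T))[1][:,1]
    print(st[i],'mean',p.mean(0).round(1),'zpct',np.percentile(p[:,2],[5,25,50,75,95]).round(1),'rect',np.round(ctr,1),np.round(sz,1),round(an,1),'dir',w.round(3))
for v in (130,150,180,220,260,290):
    pass
print('bench z',np.median(P[200:260,230:300,2]))
for name,(u,v) in dict(ridge=(395,209),lug=(430,211),bar=(180,225),toe=(161,135),g1=(313,139),p1=(350,137),g2=(252,285),p2=(290,285),chas=(454,210)).items():
    q=P[v-1:v+2,u-1:u+2].reshape(-1,3); print(name,np.median(q,0).round(1))
E
```

```text
[ 303  126   62   25 1193] mean [690.8  10.4   8.7] zpct [ 3.5  5.5  6.6  7.7 28.4] rect [691.8  10.7] [ 40.3 119.9] 5.3 dir [-0.104  0.995]
[ 152  129   47  170 1759] mean [553.6 322.8  12.7] zpct [ 1.7  7.2 15.5 17.  18.6] rect [536.4 318.8] [342.6  33.3] 14.1 dir [-0.97  -0.242]
[ 417  168   98  143 3599] mean [ 514.4 -194.7   73.1] zpct [34.3 43.5 85.8 96.2 98.6] rect [ 485.8 -234.5] [282.5 162.6] 9.1 dir [-1.    -0.023]
[ 377  183   34   54 1617] mean [ 551.  -103.9   25.8] zpct [14.3 23.6 25.1 30.3 34.7] rect [ 551.  -108.2] [ 60.  100.7] 87.1 dir [-0.999  0.052]
[481 187  20  20 326] mean [ 571.3 -241.2  122.2] zpct [120.3 121.4 122.2 123.  124.1] rect [ 571.2 -241.6] [31.3 29.9] 83.6 dir [0.205 0.979]
[ 243  272   64   25 1306] mean [403.  121.8  22.7] zpct [18.3 19.9 20.9 22.1 42.5] rect [401.1 123.1] [121.7  43.4] 87.7 dir [0.055 0.998]
bench z 1.4207275721382189
ridge [ 551.  -105.    32.8]
lug [ 548.1 -167.7   42.7]
bar [512.1 308.4  17. ]
toe [691.3 355.8   6.3]
g1 [683.8  52.9  29.2]
p1 [693.8 -22.1   7. ]
g2 [402.8 163.8  42.9]
p2 [401.5  92.3  20.9]
chas [ 548.2 -190.6   95.3]
```

```bash
cat > m.py <<'E'
from h import *
c=pickle.load(open('top0.pkl','rb')); P=cloud(c)
V=c['z_map']>0
def box(u0,u1,v0,v1,z0,z1):
    q=P[v0:v1,u0:u1][V[v0:v1,u0:u1]]; return q[(q[:,2]>z0)&(q[:,2]<z1)]
def fit(p):
    vx,vy,x,y=cv2.fitLine(p[:,:2].astype(np.float32),cv2.DIST_HUBER,0,.01,.01).ravel(); return np.array([x,y]),np.array([vx,vy])
def rep(n,p,trim=0.5):
    o,d=fit(p); n2=np.array([-d[1],d[0]]); t=(p[:,:2]-o)@d; s=(p[:,:2]-o)@n2
    a=np.percentile(t,[trim,100-trim]); b=np.percentile(s,[1,99]); print(n,'o',o.round(1),'d',d.round(4),'t',a.round(1),'ends',(o+a[0]*d).round(1),(o+a[1]*d).round(1),'width',b.round(1),'z',np.median(p[:,2]).round(1))
rep('shank',box(155,210,150,305,12,22))
rep('toe',box(145,190,120,170,4,11))
rep('ridge',box(375,415,175,245,30.5,37))
rep('block',box(375,415,175,245,18,37))
rep('lug',box(412,446,185,240,37,48))
rep('chassis front edge',box(440,462,170,300,93,105))
rep('thin grip',box(300,330,125,150,22,35))
rep('thin plate',box(300,370,120,155,4,35))
E
python3 m.py
```

```text
shank o [506.1 309.2] d [0.97   0.2432] t [-135.7  138.3] ends [374.4 276.2] [640.2 342.9] width [-7.7  8.5] z 16.5
toe o [670.6 350.1] d [0.9252 0.3795] t [-49.5  53.8] ends [624.8 331.3] [720.3 370.5] width [-42.   32.2] z 6.5
ridge o [ 552.7 -106.2] d [ 0.999  -0.0444] t [-49.9  48.2] ends [ 502.9 -104. ] [ 600.9 -108.4] width [-8.6  7.4] z 33.2
block o [ 552.  -103.9] d [ 0.9982 -0.0592] t [-49.5  49.4] ends [ 502.6 -101. ] [ 601.3 -106.8] width [-30.2  24.6] z 25.3
lug o [ 547.2 -169.9] d [ 0.9966 -0.0821] t [-29.5  30.4] ends [ 517.8 -167.5] [ 577.5 -172.4] width [-21.3  21.1] z 42.4
chassis front edge o [ 497.2 -193.1] d [ 0.9983 -0.0575] t [-103.2  120.1] ends [ 394.2 -187.2] [ 617.1 -200. ] width [-11.7  10. ] z 97.9
thin grip o [687.7  52.1] d [ 0.0904 -0.9959] t [-14.8  14.8] ends [686.3  66.8] [689.   37.3] width [-7.4  8.1] z 28.3
thin plate o [690.7  12.3] d [ 0.1352 -0.9908] t [-57.3  62.7] ends [682.9  69. ] [699.1 -49.9] width [-20.2  23. ] z 6.7
```

```bash
cat >> h.py <<'E'
from scipy.spatial.transform import Rotation as Ro
def cur():
    s=observe(); q=s['tool_rot']; return np.array(s['tool_pos']),Ro.from_quat([q[1],q[2],q[3],q[0]]),s
def orient(head,nose=0):
    """tool pose holding a bar whose toe heads `head` deg, nose-down `nose` deg; tool x opposite to the toe"""
    B=Ro.from_euler('ZY',[head,nose],degrees=True)   # bar frame x toe, z up
    return B*Ro.from_matrix(np.array([[-1,0,0],[0,1,0],[0,0,-1]]))
def rows(wps,start=None):
    p0,r0,s=cur()
    if start: p0,r0=start
    for p,r in wps:
        d=r0.inv().apply(np.array(p)-p0); w=(r0.inv()*r).as_rotvec(degrees=True)
        print([round(float(x),1) for x in (*d,*w)])
E
python3 - <<'E'
from h import *
p0,r0,s=cur()
rows([((512.5,311,120),orient(14.07))])
E
```

```text
[575.0, -668.7, 136.8, -0.0, -0.2, -179.2]
```

Emit:
{"fn": "play_rows", "kwargs": {"steps": [[0,0,0,0,0,-8],[0,0,0,0,0,-16]], "hand": 0}}

```text
time_s: 0.3
tool_pos: [127.8, -483.0, 255.7]
tool_rot: [-0.001, 0.963, 0.269, -0.0]
ft_force: [0.1, -0.3, -0.5]
width: 1.002
finger_force: 0.0
```

```bash
python3 -c "
from h import *
p,r,s=cur();print(s['q'],p,r.as_matrix().round(3).tolist())"
```

```text
[-1.31203818e+00  2.41156470e-01  4.18238814e-03  1.33520390e+00
 -2.45365890e-05  1.28584301e+00] [ 127.83814649 -482.99569708  255.71589618] [[0.856, 0.517, -0.0], [0.517, -0.856, 0.001], [0.0, -0.001, -1.0]]
```

Emit:
{"fn": "play_rows", "kwargs": {"steps": [[37,-24,0,0,0,-8],[74,-48,0,0,0,-16],[111,-72,0,0,0,-24.5],[148,-96,0,0,0,-32.6],[185,-120,0,0,0,-40.8],[222,-144,0,0,0,-49],[259,-168,0,0,0,-57],[296,-192,10,0,0,-65.3],[333,-216,20,0,0,-73.4],[370,-240.4,30,0,0,-81.6],[407,-264,40,0,0,-89.8],[444,-288,50,0,0,-98],[481,-312,60,0,0,-106],[518,-336,70,0,0,-114.2],[555,-360,80,0,0,-122.4],[592,-384,90,0,0,-130.6],[629,-408,100,0,0,-138.7],[666,-432,110,0,0,-146.9],[703,-457,125,0,0,-155],[740,-481,135,0,0,-163.2]]}}

```text
time_s: 2.3
tool_pos: [516.7, 310.3, 119.6]
tool_rot: [-0.001, -0.125, 0.992, -0.001]
ft_force: [0.5, -1.1, -0.1]
width: 1.003
finger_force: 0.0
```

Emit:
{"fn": "play_rows", "kwargs": {"steps": [[0,0,0,0,0,0]]}}

```text
time_s: 2.4
tool_pos: [517.3, 313.0, 117.3]
tool_rot: [-0.001, -0.125, 0.992, -0.0]
ft_force: [-0.6, -0.7, 0.7]
width: 0.999
finger_force: 0.0
```

```bash
python3 - <<'E'
from h import *
p,r,s=cur();print(s['q'].round(3))
rows([((512.5,311,28),orient(14.07))])
c=snap('wrist','w1')
E
```

```text
[5.44e-01 5.36e-01 7.30e-02 1.11e+00 1.00e-03 2.93e-01]
[4.9, -0.8, 89.3, 0.0, -0.2, 0.3]
```

Emit:
{"fn": "play_rows", "kwargs": {"steps": [[5,-1,25,0,0,0],[5,-1,50,0,0,0],[5,-1,70,0,0,0],[5,-1,83,0,0,0],[5,-1,83,0,0,0],[5,-1,83,0,0,0]]}}

```text
time_s: 3.05
tool_pos: [512.5, 306.4, 39.1]
tool_rot: [0.0, -0.122, 0.993, 0.0]
ft_force: [-0.4, -0.8, 0.5]
width: 1.0
finger_force: 0.0
```

```bash
python3 - <<'E'
from h import *
rows([((512.5,311,28),orient(14.07))])
c=snap('wrist','w2')
E
```

```text
[-1.1, 4.5, 11.1, 0.0, 0.0, -0.1]
```

View pics/w2.png

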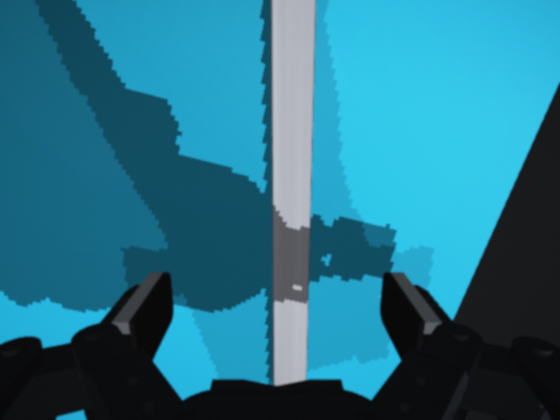

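The wrist view shows the bar running vertically at column 291, between the fingers at columns 155 and 405, so it is centred to within a few mm. I can descend and grip.

Emit:
{"fn": "play_rows", "kwargs": {"steps": [[-1,4.5,6,0,0,0],[-1,4.5,10,0,0,0],[-1,4.5,10,0,0,0]]}}

```text
time_s: 3.4
tool_pos: [511.8, 311.4, 27.9]
tool_rot: [-0.0, -0.122, 0.992, -0.0]
ft_force: [0.5, -0.6, -0.4]
width: 1.0
finger_force: 0.0
```

Emit:
{"fn": "play_rows", "kwargs": {"steps": [[0,0,0,0,0,0],[0,0,0,0,0,0],[0,0,0,0,0,0],[0,0,0,0,0,0],[0,0,0,0,0,0],[0,0,0,0,0,0],[0,0,0,0,0,0],[0,0,0,0,0,0],[0,0,0,0,0,0],[0,0,0,0,0,0]], "hand": 1, "grip_force": 100}}

```text
time_s: 4.4
tool_pos: [512.3, 311.7, 28.9]
tool_rot: [0.0, -0.122, 0.993, 0.0]
ft_force: [-2.1, 0.7, 5.6]
width: 0.149
finger_force: 99.5
```

```bash
cat >> h.py <<'E'
HEAD=-93.2; RID=np.array([552,-105.5]); OFF=28.5; TIP=198.
def barpose(beta,c,L,head=HEAD,rid=RID,tip=TIP):
    b=np.radians(beta); t=np.array([np.cos(b),-np.sin(b)]); n=np.array([np.sin(b),np.cos(b)])
    q=np.array([0,25.])+(9+c)*n-(tip-L)*t+OFF*n
    h=np.radians(head); xy=rid+q[0]*np.array([np.cos(h),np.sin(h)])
    return (xy[0],xy[1],q[1]),orient(head,beta)
E
python3 - <<'E'
from h import *
p,r,s=cur()
b,o=barpose(20,8,-35); print(b)
rows([((p[0],p[1],150),r),((b[0],b[1],160),orient(HEAD)),(b,o)])
E
```

```text
(np.float64(563.3533385225169), np.float64(97.56933666203977), np.float64(147.44670764063966))
[-0.1, 0.1, -121.1, 0.0, 0.0, 0.0]
[2.3, -220.0, -131.3, 0.1, -0.0, 107.2]
[2.3, -220.0, -118.7, -18.6, 13.8, 106.0]
```

Emit:
{"fn": "play_rows", "kwargs": {"steps": [[0,0,-10,0,0,0],[0,0,-30,0,0,0],[0,0,-60,0,0,0],[0,0,-90,0,0,0],[0,0,-120,0,0,0],[0,0,-131,0,0,0]]}}

```text
time_s: 5.0
tool_pos: [513.1, 311.6, 161.6]
tool_rot: [0.001, -0.122, 0.993, 0.0]
ft_force: [0.1, 1.0, -6.5]
width: 0.156
finger_force: 98.2
```

Emit:
{"fn": "play_rows", "kwargs": {"steps": [[0,-10,0,0,0,6],[0,-26,0,0,0,13],[0,-42,0,0,0,20],[0,-58,0,0,0,27],[0,-74,0,0,0,34.5],[0,-90,0,0,0,42],[0,-106,0,0,0,49.5],[0,-122,0,0,0,57],[0,-138,0,0,0,64.5],[1,-154,0,0,0,72],[1,-170,0,0,0,79.5],[2,-186,0,0,0,87],[2,-202,0,0,0,94],[2,-214,0,0,0,101],[2,-220,0,0,0,107],[2,-220,0,0,0,107.2],[2,-220,0,0,0,107.2]]}}

```text
time_s: 6.7
tool_pos: [562.7, 97.3, 157.9]
tool_rot: [-0.001, 0.726, 0.688, -0.001]
ft_force: [0.3, -0.3, -6.2]
width: 0.153
finger_force: 98.1
```

```bash
python3 - <<'E'
from h import *
p,r,s=cur(); print(s['q'].round(3),s['width'])
rows([barpose(20,8,-35)])
c=snap('scene','s1'); c=snap('top','t1'); P=cloud(c)
hsv=cv2.cvtColor(c['image'],cv2.COLOR_BGR2HSV)
m=(P[...,2]>90)&(P[...,2]<165)&(abs(P[...,0]-560)<60)&(P[...,1]<60)&(P[...,1]>-170)
q=P[m]; print(len(q),p)
for y in range(-120,60,20):
    k=q[abs(q[:,1]-y)<6]; 
    if len(k): print(y,len(k),k.mean(0).round(1),np.ptp(k[:,0]).round(1))
print(q[:,1].min())
E
```

```text
[0.171 0.44  0.029 1.162 0.    1.795] 0.1529448691956787
[0.3, 0.6, 10.5, -0.2, 20.0, 0.1]
131 [562.74096266  97.27498865 157.90131877]
-100 66 [553.4 -96.9 134.7] 28.5
-100.76453430143216
```

View pics/s1.png

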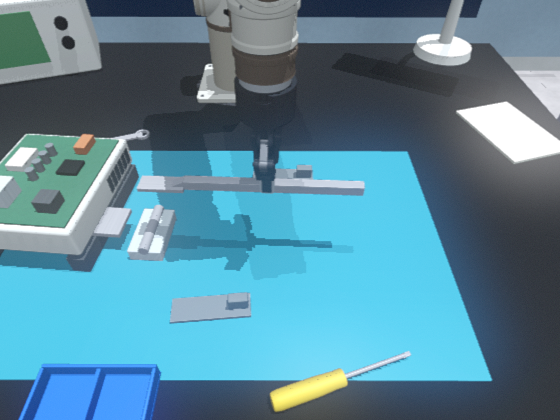

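The bar is held level: handle end at (362,188), toe at (140,184), pointing at the lug. The tip measures y=-101, as predicted. Next I tilt it nose-down.

Emit:
{"fn": "play_rows", "kwargs": {"steps": [[0,0,3,0,5,0],[0,0,6,0,10,0],[0,0,9,0,15,0],[0,0,10.5,0,20,0],[0,0,10.5,0,20,0],[0,0,10.5,0,20,0]]}}

```text
time_s: 7.4
tool_pos: [563.4, 97.1, 148.5]
tool_rot: [-0.119, 0.715, 0.677, 0.125]
ft_force: [-0.7, 0.3, -6.2]
width: 0.153
finger_force: 98.2
```

```bash
python3 - <<'E'
from h import *
rows([barpose(20,8,-35),barpose(20,5,0),barpose(20,4,60)])
E
```

```text
[0.1, -0.1, 1.2, -0.0, 0.1, 0.0]
[-34.9, -0.1, 4.2, -0.0, 0.1, 0.0]
[-94.9, -0.1, 5.4, -0.0, 0.1, 0.0]
```

Emit:
{"fn": "play_rows", "kwargs": {"steps": [[-10,0,2,0,0,0],[-20,0,3,0,0,0],[-30,0,4,0,0,0],[-40,0,4,0,0,0],[-50,0,4,0,0,0],[-60,0,4,0,0,0],[-68,0,4,0,0,0],[-76,0,4.5,0,0,0],[-83,0,5,0,0,0],[-89,0,5,0,0,0],[-93,0,5,0,0,0],[-95,0,5,0,0,0],[-95,0,5,0,0,0],[-95,0,5,0,0,0]]}}

```text
time_s: 8.8
tool_pos: [558.8, 10.2, 111.7]
tool_rot: [-0.119, 0.715, 0.677, 0.126]
ft_force: [-0.1, 0.2, -5.5]
width: 0.153
finger_force: 98.2
```

```bash
python3 - <<'E'
from h import *
rows([barpose(20,4,60)]+[barpose(b,c,60) for b,c in ((18,2.5),(16,1.5),(14,1.5),(12,1),(10,1),(8,1),(6,1),(4,1),(2,1),(0,1),(-2,1),(-4,1),(-5.5,1),(-6.5,1))])
snap('scene','s2')
E
```

```text
[-0.6, -0.3, 0.4, -0.0, -0.0, 0.0]
[0.7, -0.3, 6.7, -0.0, -2.0, 0.0]
[1.8, -0.3, 12.6, 0.0, -4.0, 0.0]
[2.7, -0.3, 17.5, 0.0, -6.0, 0.0]
[3.4, -0.3, 22.9, 0.0, -8.0, 0.0]
[4.0, -0.3, 27.9, 0.0, -10.0, 0.0]
[4.4, -0.3, 32.9, 0.0, -12.0, 0.0]
[4.6, -0.3, 37.9, 0.0, -14.0, 0.0]
[4.7, -0.3, 42.9, 0.0, -16.0, 0.0]
[4.5, -0.3, 47.9, 0.0, -18.0, 0.0]
[4.2, -0.3, 52.9, 0.0, -20.0, 0.0]
[3.8, -0.3, 57.9, 0.0, -22.0, 0.0]
[3.1, -0.3, 62.8, 0.0, -24.0, 0.0]
[2.5, -0.3, 66.5, 0.0, -25.5, 0.0]
[2.1, -0.3, 69.0, 0.0, -26.5, 0.0]
```

View pics/s2.png

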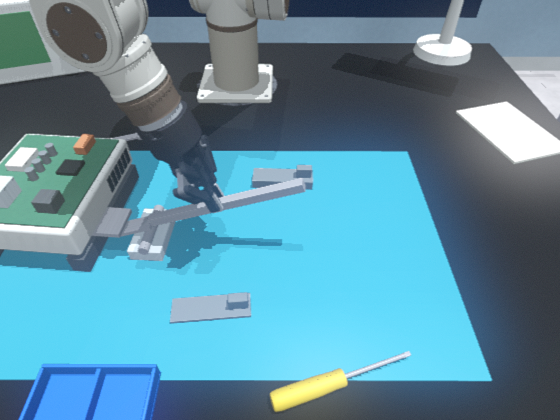

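The bar lies over the ridge at (155,222) with its toe under the lug at (112,222), nose-down. Next I lower the handle along the arc about the ridge.

Emit:
{"fn": "play_rows", "kwargs": {"steps": [[0.5,0,6.5,0,-2,0],[1.5,0,12,0,-4,0],[2.5,0,17,0,-6,0],[3.4,0,22.5,0,-8,0],[4,0,27.5,0,-10,0],[4.2,0,30,0,-11,0],[4.4,0,32.9,0,-12,0],[4.5,0,35.4,0,-13,0],[4.6,0,37.9,0,-14,0],[4.7,0,40.4,0,-15,0],[4.7,0,42.9,0,-16,0]]}}

```text
time_s: 9.95
tool_pos: [560.0, 28.9, 73.0]
tool_rot: [-0.023, 0.726, 0.687, 0.025]
ft_force: [-0.4, -1.2, -4.0]
width: 0.153
finger_force: 98.5
```

```bash
python3 - <<'E'
from h import *
rows([barpose(b,c,60) for b,c in ((4,1),(2,1),(0,1),(-2,1),(-4,1),(-5.5,1),(-6.5,1))])
print(observe()['wrist_torque'])
E
```

```text
[0.3, -0.5, -0.0, 0.0, 0.1, 0.0]
[1.6, -0.5, 4.8, 0.0, -1.9, 0.0]
[2.7, -0.5, 9.7, 0.0, -3.9, 0.0]
[3.6, -0.5, 14.6, 0.0, -5.9, 0.0]
[4.4, -0.5, 19.6, 0.0, -7.9, 0.0]
[4.8, -0.5, 23.3, 0.0, -9.4, 0.0]
[5.1, -0.5, 25.8, 0.0, -10.4, 0.0]
[-0.16275734  0.03288766 -0.0359854 ]
```

Emit:
{"fn": "play_rows", "kwargs": {"steps": [[0.8,0,2.5,0,-1,0],[1.5,0,5,0,-2,0],[2,0,7.4,0,-3,0],[2.6,0,9.8,0,-4,0],[3,0,12.2,0,-5,0],[3.5,0,14.6,0,-6,0],[3.9,0,17,0,-7,0],[4.3,0,19.5,0,-8,0],[4.3,0,19.5,0,-8,0]]}}

```text
time_s: 10.85
tool_pos: [560.0, 33.5, 53.4]
tool_rot: [0.025, 0.726, 0.687, -0.027]
ft_force: [-0.2, -6.7, -3.1]
width: 0.151
finger_force: 98.5
```

```bash
python3 - <<'E'
from h import *
rows([barpose(b,c,60) for b,c in ((-4,1),(-5.5,1),(-6.5,1),(-6.8,0))])
print(observe()['wrist_torque'])
E
```

```text
[1.1, -0.2, -0.4, -0.0, 0.2, -0.0]
[2.1, -0.2, 3.2, -0.0, -1.3, -0.0]
[2.7, -0.2, 5.6, -0.0, -2.3, -0.0]
[2.8, -0.2, 7.3, -0.0, -2.6, -0.0]
[-1.16426625 -0.03959976 -0.02957075]
```

Emit:
{"fn": "play_rows", "kwargs": {"steps": [[1,0,2.5,0,-0.8,0],[1.5,0,4.5,0,-1.6,0],[2,0,6.3,0,-2.3,0],[2,0,6.8,0,-2.4,0],[2,0,6.8,0,-2.4,0]]}}

```text
time_s: 11.35
tool_pos: [560.3, 34.5, 47.0]
tool_rot: [0.04, 0.726, 0.686, -0.042]
ft_force: [-0.0, -7.5, -1.7]
width: 0.156
finger_force: 98.6
```

```bash
python3 - <<'E'
from h import *
rows([barpose(b,c,60) for b,c in ((-6.5,0),)])
print(observe()['wrist_torque'],observe()['ft_force'])
c=snap('top','t2'); P=cloud(c)
V=c['z_map']>0
k=V&(P[...,0]>515)&(P[...,0]<585)&(P[...,1]<-146)&(P[...,1]>-188)&(P[...,2]>30)&(P[...,2]<85)
q=P[k]; 
for y in range(-186,-140,6):
    a=q[abs(q[:,1]-y)<3]
    if len(a): print(y,len(a),np.median(a,0).round(1))
E
```

```text
[1.2, -0.4, 0.2, 0.0, 0.2, -0.0]
[-1.41650599  0.0303686  -0.02546475] [-0.01118183 -7.46864669 -1.66038176]
-186 81 [ 546.  -185.2   53.2]
-180 109 [ 546.  -180.3   53.6]
-174 99 [ 545.8 -174.    54.1]
-168 110 [ 547.6 -167.8   54.9]
-162 103 [ 547.4 -162.    54.5]
-156 97 [ 549.1 -156.2   55. ]
-150 131 [ 545.7 -150.5   51.8]
-144 9 [ 555.  -146.8   44.5]
```

The lug top has risen from 42.5 to about 55 mm, so the chassis is up. I release and retreat.

Emit:
{"fn": "play_rows", "kwargs": {"steps": [[0,0,0,0,0,0],[0,0,0,0,0,0],[0,0,0,0,0,0],[0,0,0,0,0,0],[0,0,0,0,0,0],[0,0,0,0,0,0],[0,0,0,0,0,0],[0,0,0,0,0,0]], "hand": 0}}

```text
time_s: 12.2
tool_pos: [560.2, 36.2, 46.8]
tool_rot: [0.038, 0.725, 0.686, -0.041]
ft_force: [0.3, -0.1, -0.7]
width: 1.0
finger_force: 0.0
```

Emit:
{"fn": "play_rows", "kwargs": {"steps": [[0,0,-10,0,0,0],[0,0,-30,0,0,0],[0,0,-60,0,0,0],[0,0,-90,0,0,0],[0,0,-110,0,0,0],[0,0,-110,0,0,0]]}}

```text
time_s: 12.8
tool_pos: [563.3, 49.1, 160.5]
tool_rot: [0.041, 0.725, 0.686, -0.037]
ft_force: [0.3, -0.2, -0.3]
width: 1.0
finger_force: 0.0
```

```bash
python3 - <<'E'
from h import *
p,r,s=cur(); print(p,s['q'].round(3))
c=snap('top','t3'); P=cloud(c); V=c['z_map']>0
snap('scene','s3')
k=V&(P[...,0]>515)&(P[...,0]<585)&(P[...,1]<-146)&(P[...,1]>-188)&(P[...,2]>30)&(P[...,2]<85)
q=P[k]
for y in range(-186,-140,6):
    a=q[abs(q[:,1]-y)<3]
    if len(a): print(y,len(a),np.median(a,0).round(1))
# chassis front top edge
k=V&(P[...,2]>95)&(P[...,2]<120)&(P[...,1]<-150)&(P[...,1]>-230)&(P[...,0]>380)&(P[...,0]<660)
for x in range(400,620,30):
    a=P[k&(abs(P[...,0]-x)<3)]
    if len(a): print(x,np.percentile(a[:,1],98).round(1),np.median(a[:,2]).round(1))
# thin shim grip target: front heading of (0.09..0.12,-0.99)
H=-84.2
rows([((687.5,52,140),orient(H)),((687.5,52,36),orient(H))])
E
```

```text
[563.33097586  49.06147002 160.50906996] [ 0.141  0.435  0.023  1.173 -0.11   1.768]
-186 77 [ 547.9 -185.4   53.9]
-180 109 [ 544.2 -180.1   54.1]
-174 107 [ 545.8 -173.7   54.4]
-168 53 [ 555.  -169.1   55.2]
400 -189.7 110.1
430 -182.8 109.5
460 -185.2 109.3
490 -187.3 109.3
520 -190.6 109.6
550 -193.5 109.3
580 -195.7 109.3
610 -198.1 108.8
[12.3, 126.0, 15.7, -0.4, 6.4, -9.0]
[23.8, 125.9, 119.0, -0.4, 6.4, -9.0]
```

View pics/s3.png

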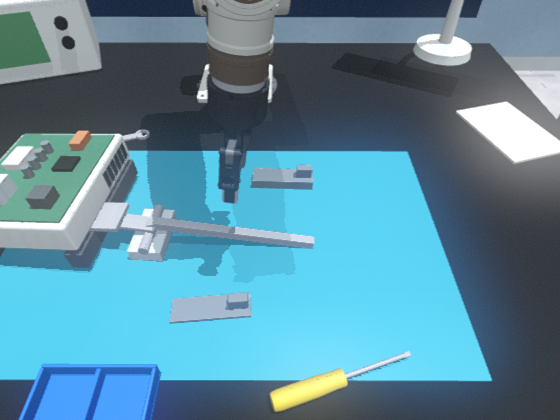

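The bar's handle rests on the bench at (313,242), the toe is under the lug at (105,217), and the chassis is up. Now the thin shim.

Emit:
{"fn": "play_rows", "kwargs": {"steps": [[2,30,3,0,2,-3],[5,70,8,0,4,-6],[9,105,12,-0.4,6.4,-9],[12.3,126,15.7,-0.4,6.4,-9],[15,126,45,-0.4,6.4,-9],[18,126,75,-0.4,6.4,-9],[19,126,80,-0.4,6.4,-9],[19,126,80,-0.4,6.4,-9],[19,126,80,-0.4,6.4,-9]]}}

```text
time_s: 13.8
tool_pos: [687.6, 51.5, 75.4]
tool_rot: [-0.0, 0.67, 0.742, -0.0]
ft_force: [0.3, -0.2, 0.6]
width: 0.994
finger_force: 0.0
```

```bash
python3 - <<'E'
from h import *
c=snap('wrist','w3'); P=cloud(c); V=c['z_map']>0
k=V&(P[...,2]>22)&(P[...,2]<34)&(abs(P[...,0]-688)<25)&(abs(P[...,1]-52)<30)
a=P[k]; print(len(a)); 
if len(a): print(np.percentile(a,[2,50,98],axis=0).round(1),cv2.minAreaRect(a[:,:2].astype(np.float32)))
rows([((687.5,52,34),orient(-84.2))]); print(cur()[0])
E
```

```text
1767
[[680.1  40.4  24.2]
 [688.   55.8  27.8]
 [695.9  68.9  29. ]] ((688.2909545898438, 54.08654022216797), (15.80848503112793, 30.23101043701172), 5.582709312438965)
[0.5, -0.7, 42.3, 0.1, -0.0, 0.0]
[688.20192039  51.56285723  76.28306724]
```

View pics/w3.png

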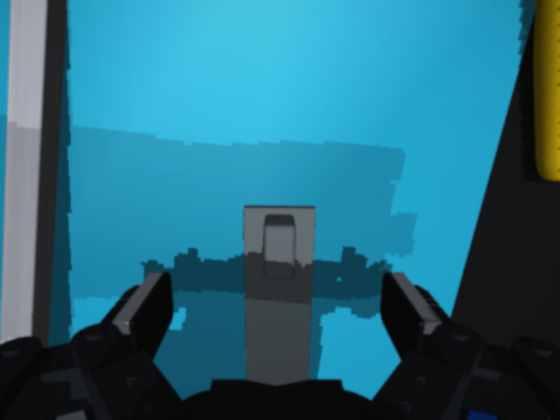

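The grip block is at (280,245), centred between the fingers at (155,300) and (400,300). Descend and grip.

Emit:
{"fn": "play_rows", "kwargs": {"steps": [[2.5,0,20,0,0,0],[2.5,0,36,0,0,0],[2.5,0,41,0,0,0],[2.5,0,41,0,0,0],[2.5,0,41,0,0,0]]}}

```text
time_s: 14.35
tool_pos: [687.9, 54.0, 35.2]
tool_rot: [0.0, 0.67, 0.742, 0.0]
ft_force: [0.4, -0.8, 0.4]
width: 0.998
finger_force: 0.0
```

Emit:
{"fn": "play_rows", "kwargs": {"steps": [[0,0,0,0,0,0],[0,0,0,0,0,0],[0,0,0,0,0,0],[0,0,0,0,0,0],[0,0,0,0,0,0],[0,0,0,0,0,0],[0,0,0,0,0,0],[0,0,0,0,0,0],[0,0,0,0,0,0],[0,0,0,0,0,0]], "hand": 1, "grip_force": 60}}

```text
time_s: 15.35
tool_pos: [687.2, 53.9, 33.9]
tool_rot: [-0.0, 0.67, 0.742, -0.0]
ft_force: [0.2, 0.2, 2.9]
width: 0.175
finger_force: 61.3
```

```bash
python3 - <<'E'
from h import *
p,r,s=cur(); print(p)
rows([((p[0],p[1],p[2]+130),r)])
E
```

```text
[687.17650316  53.94869319  33.85761211]
[0.0, -0.1, -130.0, 0.0, 0.0, 0.0]
```

Emit:
{"fn": "play_rows", "kwargs": {"steps": [[0,0,-10,0,0,0],[0,0,-30,0,0,0],[0,0,-60,0,0,0],[0,0,-90,0,0,0],[0,0,-110,0,0,0],[0,0,-110,0,0,0]]}}

```text
time_s: 15.95
tool_pos: [689.1, 54.0, 147.9]
tool_rot: [0.002, 0.67, 0.742, 0.002]
ft_force: [0.5, -0.2, 0.3]
width: 0.171
finger_force: 60.9
```

```bash
python3 - <<'E'
from h import *
for f in ('top0','t3'):
    c=pickle.load(open(f+'.pkl','rb')); P=cloud(c); V=c['z_map']>0
    k=V&(P[...,2]>93)&(P[...,2]<120)&(P[...,1]<-150)&(P[...,1]>-230)
    a=[]
    for x in range(430,610,20):
        q=P[k&(abs(P[...,0]-x)<3)]; a.append((x,np.percentile(q[:,1],95)))
    a=np.array(a); print(f,np.polyfit(a[:,0]-500,a[:,1],1).round(3))
    k=V&(P[...,2]>36)&(P[...,2]<60)&(P[...,1]<-140)&(P[...,1]>-190)
    for x in (525,530,567,572):
        q=P[k&(abs(P[...,0]-x)<2)]; print(x,np.percentile(q[:,1],[95,99]).round(1))
H=-93.3; ux=np.array([np.cos(np.radians(H)),np.sin(np.radians(H))]); uy=np.array([-ux[1],ux[0]])
lug=np.array([548.5,-149])
t=lambda x,y:lug+x*ux+y*uy
print(t(-30,-112))
a=t(-110,-112)
rows([((*a,140),orient(H)),((*a,37),orient(H))])
E
```

```text
top0 [-8.90000e-02 -1.87472e+02]
525 [-147.2 -146.7]
530 [-149.1 -147.4]
567 [-151.7 -150.9]
572 [-152.5 -151.4]
t3 [-8.80000e-02 -1.88868e+02]
525 [-169.4 -169.2]
530 [-169.2 -168.8]
567 [-167.6 -167.1]
572 [-168.4 -167.2]
[ 438.41263735 -112.60257448]
[-61.3, -253.7, 6.5, 0.3, -0.0, 9.1]
[-61.4, -254.2, 109.5, 0.3, -0.0, 9.1]
```

```bash
python3 - <<'E'
from h import *
H=-95
rows([((445.5,-31.3,140),orient(H)),((445.5,-31.3,37),orient(H))])
E
```

```text
[-60.2, -251.0, 6.5, 0.3, -0.0, 10.8]
[-60.2, -251.6, 109.5, 0.3, -0.0, 10.8]
```

Emit:
{"fn": "play_rows", "kwargs": {"steps": [[-5,-20,0,0,0,2],[-14,-58,0,0,0,5],[-24,-100,0,0,0,8],[-34,-142,0,0,0,10.8],[-44,-184,0,0,0,10.8],[-54,-225,0,0,0,10.8],[-60,-245,10,0,0,10.8],[-60,-251,40,0,0,10.8],[-60,-251,75,0,0,10.8],[-60,-251,98,0,0,10.8],[-60,-251,105,0,0,10.8],[-60,-251,105,0,0,10.8],[-60,-251,105,0,0,10.8]]}}

```text
time_s: 17.25
tool_pos: [443.8, -31.3, 39.4]
tool_rot: [-0.0, 0.737, 0.676, -0.0]
ft_force: [0.1, 0.6, -0.2]
width: 0.169
finger_force: 60.9
```

```bash
python3 - <<'E'
from h import *
p,r,s=cur(); print(p,s['width'])
rows([((445.5,-31.3,35.3),orient(-95)),((438.5,-111,35),orient(-95))])
snap('scene','s4')
E
```

```text
[443.76264967 -31.26225627  39.37820447] 0.16864806542466187
[0.1, 1.7, 4.1, -0.1, -0.0, 0.0]
[-79.9, 1.7, 4.4, -0.1, -0.0, 0.0]
```

View pics/s4.png

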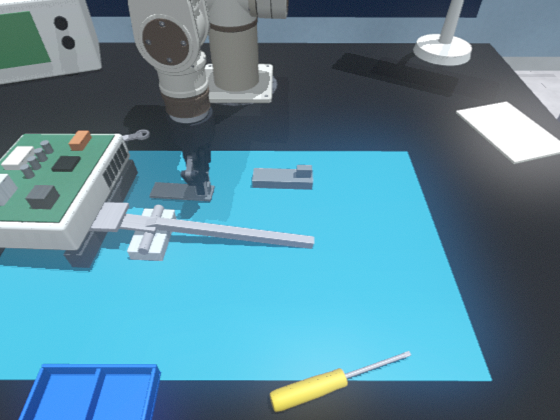

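The shim at (150–212,190) points straight at the skid front with the bar in place. Lower it nearly to the bench and slide it in.

Emit:
{"fn": "play_rows", "kwargs": {"steps": [[0,1.5,3,0,0,0],[0,1.5,4.5,0,0,0],[-10,1.5,4.5,0,0,0],[-20,1.5,4.5,0,0,0],[-30,1.5,4.5,0,0,0],[-38,1.5,4.5,0,0,0],[-46,1.5,4.5,0,0,0],[-53,1.5,4.5,0,0,0],[-60,1.5,4.5,0,0,0],[-60,1.5,4.5,0,0,0]]}}

```text
time_s: 18.3
tool_pos: [439.6, -92.0, 34.5]
tool_rot: [-0.001, 0.738, 0.675, -0.001]
ft_force: [0.1, 0.8, -0.3]
width: 0.172
finger_force: 60.9
```

Emit:
{"fn": "play_rows", "kwargs": {"steps": [[-5,0,0,0,0,0],[-10,0,0,0,0,0],[-15,0,0,0,0,0],[-20,0,0,0,0,0],[-20,0,0,0,0,0],[-20,0,0,0,0,0]]}}

```text
time_s: 18.9
tool_pos: [437.8, -111.2, 34.4]
tool_rot: [-0.001, 0.737, 0.676, -0.001]
ft_force: [0.1, 0.0, -0.8]
width: 0.173
finger_force: 60.9
```

```bash
python3 - <<'E'
from h import *
p,r,s=cur(); print(p,s['ft_force'].round(1),s['wrist_torque'].round(2),s['width'])
rows([((438.5,-111,34),orient(-95))])
E
```

```text
[ 437.82742476 -111.18393552   34.42044135] [ 0.1  0.  -0.8] [-0.01 -0.   -0.02] 0.17332735893744886
[0.2, 0.7, 0.4, -0.1, -0.0, 0.0]
```

Emit:
{"fn": "play_rows", "kwargs": {"steps": [[0,0,0.5,0,0,0],[0,0,0.5,0,0,0],[0,0,0.5,0,0,0]]}}

```text
time_s: 19.2
tool_pos: [437.8, -110.9, 33.9]
tool_rot: [-0.001, 0.737, 0.676, -0.001]
ft_force: [0.3, -0.2, -0.2]
width: 0.169
finger_force: 60.9
```

Emit:
{"fn": "play_rows", "kwargs": {"steps": [[0,0,0,0,0,0],[0,0,0,0,0,0],[0,0,0,0,0,0],[0,0,0,0,0,0],[0,0,0,0,0,0],[0,0,0,0,0,0],[0,0,-10,0,0,0],[0,0,-30,0,0,0],[0,0,-60,0,0,0],[10,0,-100,0,0,0],[40,0,-140,0,0,0],[80,0,-160,0,0,0],[120,0,-170,0,0,0],[150,0,-170,0,0,0],[150,0,-170,0,0,0]], "hand": 0.5}}

```text
time_s: 20.7
tool_pos: [451.6, 41.3, 205.4]
tool_rot: [-0.0, 0.735, 0.678, 0.001]
ft_force: [-0.2, 0.0, -0.2]
width: 0.499
finger_force: 0.0
```

```bash
python3 - <<'E'
from h import *
c=snap('top','t5'); P=cloud(c); V=c['z_map']>0
k=V&(P[...,2]>22)&(P[...,2]<36)&(abs(P[...,0]-438)<25)&(abs(P[...,1]+110)<30)
a=P[k]; print(len(a),np.median(a,0).round(1),cv2.minAreaRect(a[:,:2].astype(np.float32)))
k=V&(P[...,2]>36)&(P[...,2]<65)&(P[...,1]<-140)&(P[...,1]>-186)&(abs(P[...,0]-547)<35)
q=P[k]; print(np.median(q[:,2]))
for x in (525,530,567,572):
    q=P[k&(abs(P[...,0]-x)<2)]; print(x,np.percentile(q[:,1],[95,99]).round(1),np.median(q[:,2]).round(1))
snap('scene','s5'); a=cv2.imread('pics/s5.png')[120:280,0:340]; cv2.imwrite('pics/s5c.png',cv2.resize(a,None,fx=2.3,fy=2.3))
E
```

```text
0 [nan nan nan] ((0.0, 0.0), (0.0, 0.0), 0.0)
54.50095595266998
525 [-148.5 -148.2] 55.0
530 [-149.  -148.9] 55.0
567 [-151.8 -151.5] 54.7
572 [-152.5 -152.3] 54.8
  return _methods._mean(a, axis=axis, dtype=dtype,
  ret = um.true_divide(
```

View pics/s5c.png

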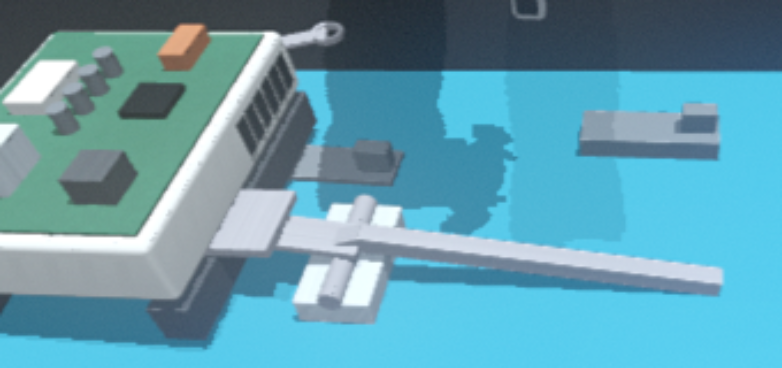

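The crop shows the thin shim under the skid at (300,160), its grip outside at (375,155), the bar over the ridge at (360,240) and the lug raised. The lug front hasn't moved. I'll check the grip position once, then hand in.

```bash
python3 - <<'E'
from h import *
c=pickle.load(open('s5.pkl','rb')); P=cloud(c); V=c['z_map']>0
k=V&(P[...,2]>24)&(P[...,2]<32)&(abs(P[...,0]-438)<25)&(abs(P[...,1]+110)<30)
a=P[k]; m=np.median(a,0); print(len(a),m.round(1))
d=m[:2]-[547.5,-149.5]; ux=np.array([-.087,-.996]); uy=np.array([.996,-.087]); x,y=d@ux,d@uy; print(x,y)
if -42<x<-18 and -140<y<-60: print(ctrl.finish_job())
E
```

```text
100 [ 439.8 -110.7   27. ]
-29.285600869210604 -110.69437188468783
the job is handed in; nothing more can be done
None
```

I handed the job in at about 21 s; no verdict came back. The bar lies over the ridge with the lug raised about 12 mm. The thin shim's front end is about 33 mm under the front skid, with its grip outside. The chassis did not move along the bench beyond the measuring error of about 2 mm.

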